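Click a 9 V battery into a test box and switch it on

TASK

Take the 9 V block battery that stands in the charger and press it, as it stands (terminals down), into the battery bay of the aluminium test box until the sprung ball at the end of the bay clicks out over it and holds it down; press firmly but feel your way, so that the spring contacts under it are not crushed. Let go of it, and then switch the box on by tipping its toggle over to the far side. Leave the other things on the desk where they are.

Things in the scene. Friction and masses are not known exactly. Their poses are not given: they have to be found in the camera images.
- battery: 9 V block battery, 16 (its x) by 26 (its y) by 46 mm, about 45 g, smooth sides, standing terminals down in the charger. Its origin is the centre of its flat base, now its TOP face; its z axis points down. In the charger its top is 60 mm above the desk, 30 mm above the charger's top. It goes into the bay either way round (half turn about the vertical).
- charger: Grey charger, fixed to the desk, 62 (x) by 94 (y) by 30 mm high; origin at the centre of its underside. Two loose pockets in its top, 19 by 29 mm and 16 mm deep, at x = +6, y = +22 mm (the battery stands here) and y = -22 mm (empty).
- test_box: Bare aluminium box, 96 (x) by 150 (y) by 48 mm high, on four screw feet; it cannot slide or tip. Origin: on the desk below its centre. The feet are set by hand, so its flat lid is 65 mm above the desk, give or take 10 mm, which this pose does NOT tell. Its lid carries the battery bay (y > 0) and a toggle switch (y < 0). It and its contacts bear 25 N at most.
- bay (a point): Centre of the bay, at x = +4, y = +34, z = 65 mm of test_box (true lid: up to 10 mm off): a hole 19 (x) by 28 (y) mm with 4 mm flared lips along its x sides. At each y end a steel post, 16 mm wide, 42 mm high, flared at the top, inner faces 28 mm apart; x sides open. Below, a sprung plate meets the battery when its top is 30.5 mm above the lid, pushes up 2.5 to 4.5 N and stops dead at 20 mm.
- catch (a joint): Sprung 14 mm steel ball in the bay's +y post, centre 26.5 mm above the lid, 4.5 mm out of the post at 0 m; pressed back: up to 0.006, 8.5 N + 1 N/mm. The battery's lower edge pushes it aside (up to 15 N down, battery top 78 mm above the lid); it rubs along the side (0.001 to 0.004), then jumps out over the top edge: the push drops, and the battery is held, top 22 to 24 mm above lid.
- toggle (a joint): Toggle switch on the lid, a 26 mm steel bat with a 9 mm round end. Pivot at x = 0, y = -45 mm of the test_box, 4 mm above the lid. 0 rad = off, leaning 0.4 rad to the box's -x (near side); 0.8 rad = on, leaning 0.4 rad to its +x (far side). Tips about the box's y axis against about 1 N at its end; stays where it is left.
- solder_reel: Reel of solder standing on its flange, 90 mm across, 84 mm high; a bystander. Origin at the centre of its underside.
- rosin_tin: Round tin of rosin, 67 mm across, 42 mm high; a bystander. Origin at the centre of its underside.
- tape_measure: Tape measure standing on its edge, 28 by 61 by 50 mm high; a bystander. Origin at the centre of its underside.
- bnc_adapter: Small round connector standing upright, 15 mm across, 22 mm high; a bystander. Origin at the centre of its underside.

How it is judged (in metres and radians):
On the way, in this order (a step that is already met when the one before it is completed fails the run):
1. the battery is home in the bay, held down by the sprung ball, and let go (x of battery in the frame of test_box between 0 and 0.008 m and y of battery in the frame of test_box between 0.03 and 0.038 m and z of battery in the frame of test_box below 0.105 m and angle between battery's own z axis and vertical above 3 rad and value of joint catch below 0.001 m and contact force between the fingers and battery below 0.2 N), for 0.3 s.
2. the toggle is tipped over to the far side (value of joint toggle above 0.65 rad), for 0.2 s.
At the end, for the whole second after the job is handed in: The battery stands terminals down in the bay, within 4 mm of its centre and 8 degrees of upright, with the sprung ball out over its top edge (within 1 mm of fully out) and holding it, at rest; the toggle is over to the far side (more than 0.65 of 0.8 rad) (x of battery in the frame of test_box between 0 and 0.008 m and y of battery in the frame of test_box between 0.03 and 0.038 m and z of battery in the frame of test_box below 0.105 m and angle between battery's own z axis and vertical above 3 rad and value of joint catch below 0.001 m and value of joint toggle above 0.65 rad and linear speed of battery below 0.01 m/s); the robot touches nothing.
It fails at once if the battery is pressed on the contact plate in the bay with more than 25 N (contact force between battery and contacts_c0 above 25 N).
It fails at once if the gripper itself presses on the box with more than 25 N (contact force between the fingers and test_box above 25 N).
It fails at once if a bystander is moved more than 2 cm (distance of any of solder_reel, rosin_tin, tape_measure, bnc_adapter from where it was at the start of the episode above 0.02 m).
It also fails if it takes over 72 s, if anything falls off the work surface, if the arm or the gripper's body presses on something with over 40 N, if the wrist force passes 120 N, or if a joint passes its speed limit or range.

ROBOT

A 6-joint arm with a two-finger parallel gripper is mounted at the origin on a cart in front of the work surface, level with it; the furniture and walls round the work are solid. World frame = base frame: x ahead of the robot, y to its left, z up, the work surface at z = 0. Lengths are in mm, angles in rad, forces in N, time in s.
With the tool pointing down it reaches from about 350 to 775 mm from the base axis. Payload 5.5 kg.
Tool frame: the origin (TCP) lies on the centre line of the jaws, within the pads' length; the fingertips stand 8 mm ahead of it and the grasp point (between the pads) lies 11 mm behind it; z points along the fingers, y is the line along which they close (so a half turn about z gives the same grasp; the last joint's range is limited). The gripper opens to 85 mm and grips with 20 to 120 N. Pads are 22 mm wide; open, the fingers measure 114 mm over their backs; the gripper's body (76 mm by 85 mm) begins 54 mm behind the grasp point. The pads swing forward as they close: fully open they stand 13 mm farther back than shut.
Start: joints at [-1.272, 0.313, 0.046, 1.304, 0, 1.431], TCP at [244.292, -520.569, 239.323] pointing down, gripper open.
Joint ranges: [-2.76, 2.76], [-0.86, 1.69], [-1.03, 1.26], [-2.2, 2.34], [-1.47, 1.5], [-3.14, 3.14]. Speed limits (rad/s): [2.57, 2.57, 3.14, 3.14, 3.14, 3.14].

INTERFACE

Orientations are given as a unit quaternion [w, x, y, z].
In Python, from bench import sensors, eyes, workorder gives the robot as it stands. The module is installed in compiled form; this text tells all that it offers.
- The arm moves only by the tool tcp_steps, called as a command line: name --pt "numbers of a row" for each row, then --argument value for the rest. Schema: {"type":"object","properties":{"moves":{"type":"array","items":{"type":"array","items":{"type":"number"},"minItems":4,"maxItems":4},"minItems":1,"maxItems":20},"aperture":{"type":"number"},"only":{"type":"string"},"quiet":{"type":"boolean"},"lines":{"type":"string"}},"required":["moves"],"additionalProperties":false}. moves is a list of rows, 1 to 20 of them, each of 4 numbers: dx, dy, dz in mm, then a turn about the tool's z in rad; each row shifts and turns the commanded pose from where the row before left it, along the tool's axes as they then stand; what a row does not reach is not made up. A row lasts 1/12 s, in which the tool goes at most 41.7 mm and 0.125 rad, less where a joint would pass 70% of its speed; a pose out of reach is approached as far as the arm can. aperture is the finger opening in mm, set as the call begins (left out keeps the last). The fingers move at their own pace and stop on an object; the grip force is fixed at half the most. Time passes only in rows, so rows that do not move let the fingers close. The tool returns the time, the measured TCP pose, the force, the opening and the grip force at its end. only (a regular expression) keeps the lines of the reply that match it, lines (a string "A,B") keeps lines A to B, and quiet returns only ok. Input that does not fit is refused with a message, and nothing moves.
- sensors.observe(): the state, without advancing time (a new reading comes with each control period).
- eyes.capture(name): name is "scene" or "top" or "wrist"; returns (picture, depth): 480x640x3 uint8, blue, green, red; 480x640 float32, mm along the optical axis (not along the pixel's ray), 0 where there is no reading.
- eyes.get_calibration(name): a dict with "fx", "fy", "cx", "cy" (pixels), "R" (3x3) and "t" (3): a world point X has camera coordinates R X + t; the wrist camera has in their place "mount" (4x4, takes a point from camera to tool coordinates, whose origin is the TCP and whose axes are the flange's). Camera axes: x right, y down, z forward; pixel columns grow to the right and rows downward; lengths in mm; the calibration is good to about 2 mm. A picture is of the moment at which its call begins: read the wrist's pose just before it. get_calibration takes no time and is no camera call.
- workorder.close_job(): hands the job in; it is judged then, once.
The state is a dict: "time_s": time; "joint_pos": joint angles; "joint_velocities": joint speeds; "joint_efforts": joint torques, N m; "eef_pos": TCP position; "ee_rot": TCP orientation; "wrist_force": force on the tool from outside, world axes, zero at the start; "wrist_torque": the same for the moment, N m; "finger_gap": finger opening in mm; "gripper_force": force on a finger pad.
Only numpy, scipy, OpenCV 4.12 (cv2) and the standard library are available. Lean on these libraries where they do the work, as an engineer would, in place of code of your own. Each camera call takes 0.05 s, during which the arm holds its last target. There are 200 camera calls.

## Working session

There is one attempt and no reset: what is moved stays moved. The work goes in short steps, Python scripts to look and compute and a tool call to move; the robot and the scene stay as the last step left them, time stands still between calls to the robot, and variables do not carry over. Pictures are saved under pics/ and viewed, at most 10 in all, crops included, and the job is handed in when it is done.

```bash
mkdir -p pics; cat > h.py <<'E'
import numpy as np, cv2
from bench import sensors, eyes
def shot(n):
    p,d=eyes.capture(n); c=eyes.get_calibration(n); return p,d,c
def world(n,d,c,st=None):
    v,u=np.mgrid[0:480,0:640]
    P=np.dstack([(u-c['cx'])/c['fx']*d,(v-c['cy'])/c['fy']*d,d]).reshape(-1,3)
    W=(P-np.array(c['t']))@np.array(c['R'])
    W[d.ravel()==0]=np.nan
    return W.reshape(480,640,3)
E
python3 - <<'E'
from h import *
for n in('top','scene'):
    p,d,c=shot(n); np.save(n+'.npy',world(n,d,c)); cv2.imwrite(f'pics/{n}.png',p)
    print(n,c)
print(sensors.observe())
E
```

```text
top {'fx': 611.3489188757633, 'fy': 611.3489188757633, 'cx': 321.5230102436644, 'cy': 238.0767500347923, 'R': array([[ 0.01003544, -0.99985316,  0.01389034],
       [-0.98442224, -0.01231712, -0.17538857],
       [ 0.1755339 , -0.01191386, -0.98440129]]), 't': array([   4.36869209,  504.36897646, 1350.39438053])}
scene {'fx': 517.0895424193506, 'fy': 517.0895424193506, 'cx': 313.83972027406946, 'cy': 236.3656975648386, 'R': array([[-5.34096223e-01, -8.45423667e-01,  2.16591917e-04],
       [-7.05074171e-01,  4.45289067e-01, -5.51894972e-01],
       [ 4.66488625e-01, -2.94917734e-01, -8.33913600e-01]]), 't': array([ 289.72291436,  382.28924322, 1162.700652  ])}
{'time_s': 0.1, 'joint_pos': array([-1.27161072e+00,  3.13955007e-01,  4.51134342e-02,  1.30359111e+00,
       -1.20252277e-06,  1.43119296e+00]), 'joint_velocities': array([ 0.00148407, -0.00217336,  0.00202407, -0.00245789,  0.00061638,
       -0.00055472]), 'joint_efforts': array([ 2.38686589e-03, -4.81724203e+01,  2.99244225e+01,  1.28125318e-02,
       -9.03288401e-05, -1.26846885e-05]), 'eef_pos': array([ 244.14678575, -520.12038427,  238.48964518]), 'ee_rot': array([-8.15526908e-04,  9.76029085e-01,  2.17638588e-01, -6.58134334e-05]), 'wrist_force': array([ 0.13589836, -0.22002143,  0.03590991]), 'wrist_torque': array([ 0.04161468,  0.00462948, -0.01237261]), 'gripper_force': 0.0, 'finger_gap': 85.46142631018334}
```

View pics/top.png

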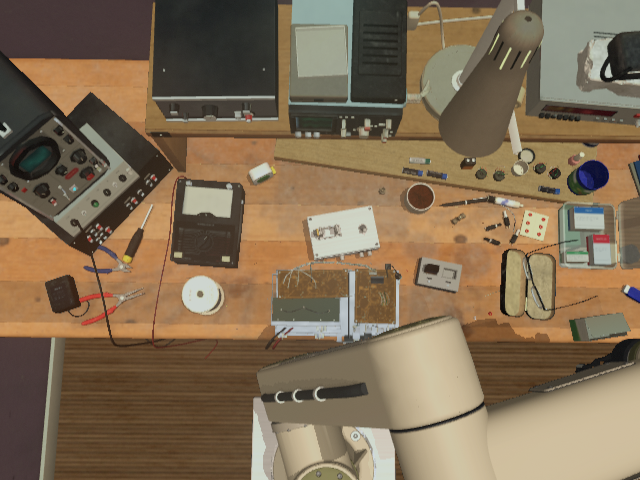

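View pics/scene.png

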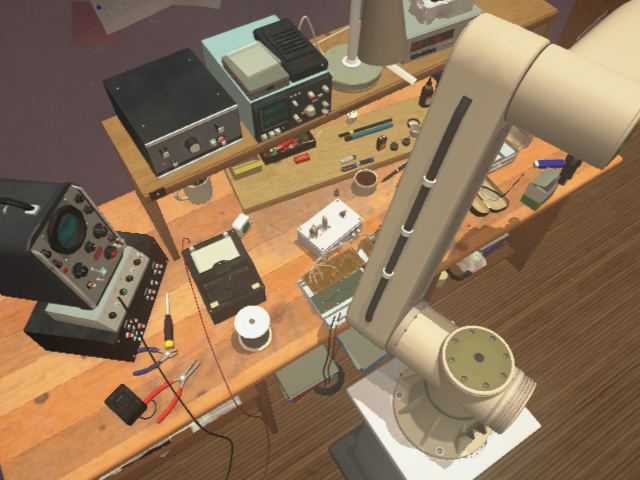

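The top view shows the box at about (343,232), with the bay on its left at (327,232). The charger is at (439,274) and the battery near (431,268). Next I'll enlarge this area and measure the points.

```bash
python3 - <<'E'
from h import *
p=cv2.imread('pics/top.png'); W=np.load('top.npy')
cv2.imwrite('pics/crop.png',cv2.resize(p[195:300,295:475],None,fx=4.4,fy=4.4,interpolation=cv2.INTER_CUBIC))
def rect(lo,hi,r0,r1,c0,c1,name):
    S=W[r0:r1,c0:c1].reshape(-1,3); S=S[(S[:,2]>lo)&(S[:,2]<hi)]
    print(name,len(S),np.nanmedian(S,0),cv2.minAreaRect(S[:,:2].astype(np.float32)))
rect(50,82,195,270,295,395,'lid')
rect(20,40,250,300,405,475,'charger')
rect(48,75,250,300,405,475,'battery')
rect(88,125,195,270,295,395,'posts')
S=W[195:270,295:385].reshape(-1,3);print(np.histogram(S[:,2],bins=range(-10,130,5)))
S=W[200:265,300:345].reshape(-1,3);S=S[S[:,2]>95];print(np.round(S))
S=W[200:265,352:395].reshape(-1,3);S=S[S[:,2]>77];print('toggle',np.round(S))
E
```

```text
lid 2652 [511.29263065 -40.90647338  55.31953234] ((503.480224609375, -40.20719909667969), (146.27395629882812, 222.0041046142578), 1.4930987358093262)
charger 931 [ 421.41654498 -261.41444011   28.20601598] ((426.7854309082031, -261.08294677734375), (95.54024505615234, 63.43444061279297), 79.26736450195312)
battery 95 [ 436.48317446 -239.22479986   56.83228223] ((436.8888854980469, -240.70298767089844), (25.924610137939453, 18.24493408203125), 81.0994873046875)
posts 63 [513.09239926  12.04241088  93.88387988] ((516.3995971679688, -27.200271606445312), (17.884109497070312, 110.69369506835938), 5.79581356048584)
(array([ 456, 1995,  995,   60,   13,   10,   17,   34,   62,   20,   61,
        254, 1221, 1179,  178,   34,   16,    6,   24,   36,   19,   27,
          2,    0,    0,    0,    0]), array([-10,  -5,   0,   5,  10,  15,  20,  25,  30,  35,  40,  45,  50,
        55,  60,  65,  70,  75,  80,  85,  90,  95, 100, 105, 110, 115,
       120, 125]))
[[525. -19.  97.]
 [525. -21.  97.]
 [523. -19.  96.]
 [522. -21.  97.]
 [522. -23.  97.]
 [519.  14.  99.]
 [520. -21.  95.]
 [520. -23.  97.]
 [517.  16.  97.]
 [517.  14. 100.]
 [518. -21.  98.]
 [518. -23.  96.]
 [515.  16.  98.]
 [515.  14. 100.]
 [515.  12.  97.]
 [515. -23.  99.]
 [513.  12.  99.]
 [513. -21.  96.]
 [513. -23.  99.]
 [511.  12.  96.]
 [511. -23.  98.]
 [508.  14.  99.]
 [508.  12. 100.]
 [508.  10.  99.]
 [506.  16.  96.]
 [506.  14.  99.]
 [507.  12.  95.]
 [504.  14.  97.]
 [504.  12.  96.]]
toggle [[519. -81.  85.]
 [518. -83.  87.]
 [519. -86.  85.]
 [516. -81.  88.]
 [517. -84.  82.]
 [516. -86.  88.]
 [517. -88.  85.]
 [515. -82.  81.]
 [513. -83.  91.]
 [514. -86.  85.]
 [515. -88.  83.]
 [512. -84.  83.]
 [513. -86.  81.]]
```

View pics/crop.png

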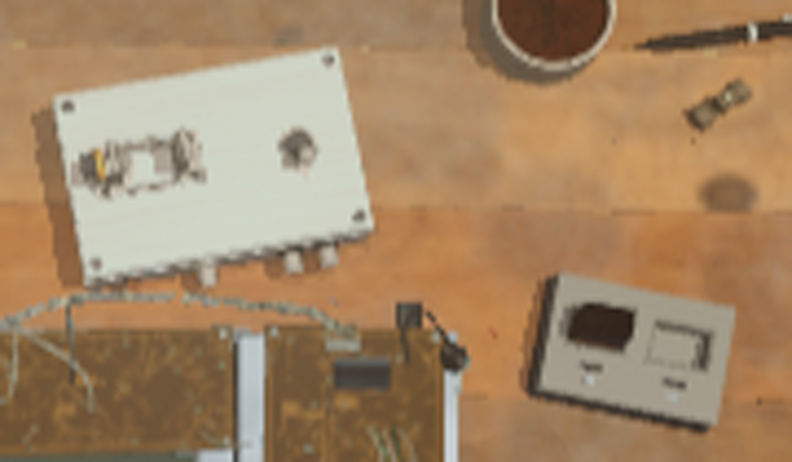

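The crop shows the box's lid corners at crop pixels (55,97), (338,47), (372,235) and (88,285), which is a yaw of about 11°. The bay is centred near (143,163), with the toggle at (297,150) and the battery at (600,325) in the charger's left pocket. The charger rectangle plus the pocket offset gives (436.8,-240.6), which matches the battery I measured directly. Next I'll work out the approach and check the heights of obstacles.

```bash
cat >> h.py <<'E'
from scipy.spatial.transform import Rotation as Rn
def pose(s=None):
    s=s or sensors.observe(); q=s['ee_rot']; return np.array(s['eef_pos']),Rn.from_quat([q[1],q[2],q[3],q[0]]).as_matrix(),s
def go(x,y,z,ydeg):
    "shift in present tool axes, then turn (tool y axis to world yaw ydeg)"
    p,R,s=pose(); a=np.degrees(np.arctan2(R[1,1],R[0,1])); t=(a-ydeg+180)%360-180
    print('tcp',p.round(1),'yaw_y %.2f'%a,'shift',(R.T@(np.array([x,y,z])-p)).round(1),'turn %.3f'%np.radians(t))
def wristworld():
    p,R,s=pose(); im,d=eyes.capture('wrist'); c=eyes.get_calibration('wrist')
    v,u=np.mgrid[0:480,0:640]
    P=np.dstack([(u-c['cx'])/c['fx']*d,(v-c['cy'])/c['fy']*d,d,np.ones_like(d)]).reshape(-1,4)@np.array(c['mount']).T
    W=P[:,:3]@R.T+p; W[d.ravel()==0]=np.nan
    return im,W.reshape(480,640,3)
E
python3 - <<'E'
from h import *
W=np.load('top.npy')
for n,(r,c) in dict(lampbot=(140,475),lampmid=(90,490),lamptop=(25,522),lampbase=(80,435),chassis=(300,370),chl=(300,300),chtop=(275,310),meter=(200,200),scope=(120,345),shelf=(132,210),desk=(210,400),pcb=(290,310)).items(): print(n,W[r,c].round())
C=W[260:340,270:402].reshape(-1,3); print('chassis max',np.nanmax(C[:,2]), np.nanmin(C,0))
print(eyes.get_calibration('wrist'))
go(436.8,-240.6,180,-10.7)
E
```

```text
lampbot [ 586. -227.  491.]
lampmid [ 628. -225.  588.]
lamptop [ 672. -238.  692.]
lampbase [ 768. -202.  314.]
chassis [ 364. -100.   49.]
chl [363.  57.  45.]
chtop [419.  35.  49.]
meter [580. 283.  86.]
scope [661. -26. 377.]
shelf [669. 232. 282.]
desk [ 583. -177.   -2.]
pcb [385.  35.  47.]
chassis max 779.0552307563869 [ 268.45206252 -178.38273259  -14.596229  ]
{'fx': 408.0796053594646, 'fy': 408.0796053594646, 'cx': 320.53767839265015, 'cy': 239.71147152846385, 'mount': array([[-2.22999005e-04, -9.53770155e-01, -3.00536923e-01,
         7.65755089e+01],
       [ 9.99999886e-01, -8.55391447e-05, -4.70538845e-04,
         1.03144029e+00],
       [ 4.23078236e-04, -3.00536993e-01,  9.53770065e-01,
        -1.34796825e+02],
       [ 0.00000000e+00,  0.00000000e+00,  0.00000000e+00,
         1.00000000e+00]])}
tcp [ 244.1 -520.1  238.5] yaw_y -64.86 shift [ 293.1 -171.1   58.8] turn -0.945
```

tcp_steps --pt "29.3 -17.1 5.9 0" --pt "29.3 -17.1 5.9 0" --pt "29.3 -17.1 5.9 0" --pt "29.3 -17.1 5.9 0" --pt "29.3 -17.1 5.9 0" --pt "29.3 -17.1 5.9 0" --pt "29.3 -17.1 5.9 0" --pt "29.3 -17.1 5.9 0" --pt "29.3 -17.1 5.9 0" --pt "29.3 -17.1 5.9 0" --pt "0 0 0 -0.118" --pt "0 0 0 -0.118" --pt "0 0 0 -0.118" --pt "0 0 0 -0.118" --pt "0 0 0 -0.118" --pt "0 0 0 -0.118" --pt "0 0 0 -0.118" --pt "0 0 0 -0.119" --pt "0 0 0 0" --pt "0 0 0 0"

```text
time_s: 1.77
eef_pos: [436.7, -241.1, 180.0]
ee_rot: [-0.0, 0.771, 0.637, -0.0]
wrist_force: [-0.2, 0.0, 0.2]
finger_gap: 85.4
gripper_force: 0.0
```

```bash
python3 - <<'E'
from h import *
im,W=wristworld(); cv2.imwrite('pics/w1.png',im); np.save('w1.npy',W)
go(436.8,-240.6,180,-10.7)
S=W.reshape(-1,3); near=np.hypot(S[:,0]-437,S[:,1]+240)<30
for lo,hi in((50,75),(20,40)):
    n2=np.hypot(S[:,0]-430,S[:,1]+255)<80
    T=S[(S[:,2]>lo)&(S[:,2]<hi)&(near if lo==50 else n2)]; print(len(T),np.median(T,0),cv2.minAreaRect(T[:,:2].astype(np.float32)))
E
```

```text
tcp [ 436.7 -241.2  180.1] yaw_y -10.90 shift [ 0.6 -0.   0.1] turn -0.003
1017 [ 440.29423744 -241.62244589   59.5533433 ] ((439.92279052734375, -242.91897583007812), (25.970727920532227, 16.398975372314453), 79.64183807373047)
8448 [ 425.30260428 -259.02036414   30.09525338] ((429.7353820800781, -263.3124084472656), (94.76177978515625, 62.14735794067383), 78.8340835571289)
```

View pics/w1.png

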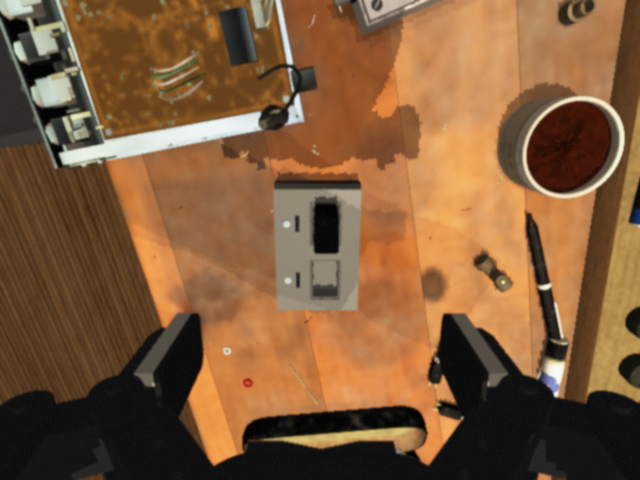

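The wrist view shows the battery at pixel (326,228), the charger centred at (318,245), and the finger pads symmetric about column 321. Measured heights are 59.6 and 30.1 mm, against 60 and 30 as given. The pads' midpoint shows a sideways bias of about 1.3 mm in the camera mount. I'll correct for it, then descend and grip.

tcp_steps --pt "-1.1 2.1 0 0" --pt "0 0 20 0" --pt "0 0 20 0" --pt "0 0 20 0" --pt "0 0 20 0" --pt "0 0 15 0" --pt "0 0 10 0" --pt "0 0 10 0" --pt "0 0 5 0" --pt "0 0 5 0" --pt "0 0 0 0" --pt "0 0 0 0" --aperture 40

```text
time_s: 2.82
eef_pos: [439.0, -243.0, 55.6]
ee_rot: [0.0, 0.77, 0.638, 0.0]
wrist_force: [0.1, 0.2, 0.0]
finger_gap: 40.0
gripper_force: 0.0
```

tcp_steps --pt "0 0 0 0" --pt "0 0 0 0" --pt "0 0 0 0" --pt "0 0 0 0" --pt "0 0 0 0" --pt "0 0 0 0" --pt "0 0 0 0" --pt "0 0 0 0" --aperture 8

```text
time_s: 3.48
eef_pos: [439.4, -243.3, 56.2]
ee_rot: [0.001, 0.77, 0.638, 0.0]
wrist_force: [0.2, 0.3, 5.8]
finger_gap: 14.5
gripper_force: 60.1
```

tcp_steps --pt "0 0 -5 0" --pt "0 0 -10 0" --pt "0 0 -25 0" --pt "0 0 -30 0" --pt "0 0 -35 0" --pt "0 0 -30 0" --pt "0 0 0 0" --pt "0 0 0 0"

```text
time_s: 4.15
eef_pos: [439.8, -243.6, 192.8]
ee_rot: [0.002, 0.77, 0.638, 0.0]
wrist_force: [0.0, 0.6, -1.6]
finger_gap: 15.0
gripper_force: 59.5
```

```bash
python3 - <<'E'
from h import *
go(516.5,-4,190,11)
E
```

```text
tcp [ 439.8 -243.6  192.8] yaw_y -10.71 shift [249.7  30.8   2.4] turn -0.379
```

tcp_steps --pt "31.2 3.85 0.3 0" --pt "31.2 3.85 0.3 0" --pt "31.2 3.85 0.3 0" --pt "31.2 3.85 0.3 0" --pt "31.2 3.85 0.3 0" --pt "31.2 3.85 0.3 0" --pt "31.2 3.85 0.3 0" --pt "31.2 3.85 0.3 0" --pt "0 0 0 -0.095" --pt "0 0 0 -0.095" --pt "0 0 0 -0.095" --pt "0 0 0 -0.094" --pt "0 0 0 0" --pt "0 0 0 0" --pt "0 0 0 0" --pt "0 0 0 0"

```text
time_s: 5.48
eef_pos: [515.1, -3.3, 187.5]
ee_rot: [-0.0, 0.637, 0.771, -0.0]
wrist_force: [0.4, 0.5, 0.6]
finger_gap: 14.5
gripper_force: 59.5
```

```bash
python3 - <<'E'
from h import *
im,W=wristworld(); cv2.imwrite('pics/w2.png',im); np.save('w2.npy',W)
go(516.5,-4,190,11)
S=W.reshape(-1,3); n2=np.hypot(S[:,0]-512,S[:,1]+38)<95
T=S[(S[:,2]>45)&(S[:,2]<70)&n2]; print(len(T),np.median(T,0),np.histogram(T[:,2],bins=range(45,71,1)),cv2.minAreaRect(T[:,:2].astype(np.float32)))
cv2.imwrite('pics/w2c.png',cv2.resize(im[110:400,180:480],None,fx=2,fy=2,interpolation=cv2.INTER_CUBIC))
E
```

```text
tcp [515.2  -3.3 187.6] yaw_y 10.92 shift [-0.9  1.2 -2.4] turn -0.001
20563 [497.91245064 -11.65277801  56.39964847] (array([  14,  147,  440,  591, 1119,  865,  327,   83,   27,  270, 3242,
       7985, 3177,  508,  378,  444,  291,  159,   82,   74,   68,   58,
         82,   78,   54]), array([45, 46, 47, 48, 49, 50, 51, 52, 53, 54, 55, 56, 57, 58, 59, 60, 61,
       62, 63, 64, 65, 66, 67, 68, 69, 70])) ((494.6972351074219, -40.799156188964844), (154.75588989257812, 156.40797424316406), 5.791719913482666)
```

View pics/w2.png

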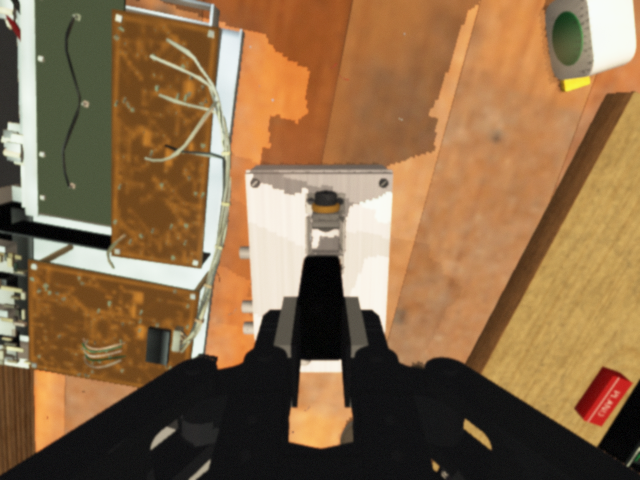

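This view shows the lid with its +y corners at pixels (247,172) and (391,172). The ball post is at (325,200) and the hole near (325,240), and the held battery hides the -y post. The lid is at about 56.5 mm. I'll fit the lid edges numerically.

```bash
python3 - <<'E'
from h import *
W=np.load('w2.npy')
L=(W[...,2]>53.5)&(W[...,2]<60); 
def line(rows):
    A=[]; B=[]
    for r in rows:
        c=np.where(L[r,235:400])[0]+235
        A.append(W[r,c[0],:2]); B.append(W[r,c[-1],:2])
    return np.array(A),np.array(B)
A,B=line(range(180,250,2))
T=np.array([W[np.where(L[150:260,c])[0][0]+150,c,:2] for c in list(range(252,308,2))+list(range(345,386,2))])
def fit(P): 
    vx,vy,x,y=cv2.fitLine(P.astype(np.float32),cv2.DIST_HUBER,0,.01,.01).ravel(); return np.array([vx,vy]),np.array([x,y])
for n,P in(('near',A),('far',B),('top',T)):
    v,c=fit(P); print(n,v,np.degrees(np.arctan2(v[1],v[0])),c, np.abs((P-c)@[-v[1],v[0]]).std())
vA,cA=fit(A); vB,cB=fit(B); vT,cT=fit(T)
vA=vA*np.sign(vA[1]); vB*=np.sign(vB[1]); vT*=np.sign(vT[0])
y=vA+vB+[-vT[1],vT[0]]; y/=np.hypot(*y); x=np.array([y[1],-y[0]])
print('yaw',np.degrees(np.arctan2(x[1],x[0])),'width',(cB-cA)@x)
def bay(xo,yo): return x*(((cA+cB)/2)@x+xo)+y*(cT@y-75+yo)
print('bay',bay(4,34),'toggle pivot',bay(0,-45))
lid=np.median(W[...,2][L&(np.hypot(W[...,0]-516,W[...,1])<60)]);print('lid',lid)
# post: high points
S=W[170:260,290:360].reshape(-1,3); S=S[(S[:,2]>85)&(S[:,2]<110)]; q=np.c_[(S[:,:2]-bay(4,34))@x,(S[:,:2]-bay(4,34))@y,S[:,2]]
print(len(q),q.min(0),np.median(q,0),q.max(0)); 
# battery in hand bottom
S=W[250:360,295:350].reshape(-1,3); S=S[(S[:,2]>125)&(S[:,2]<165)]; p,R,_=pose(); t=(np.c_[S]-p)@R; print('batt tool',len(t),t.min(0),np.median(t,0),t.max(0))
print(cT,cA,cB)
go(*bay(4,34),187,10.9)
E
```

```text
near [ 0.18482189 -0.98277205] -79.34925 [4.6450052e+02 1.8034328e-02] 0.23017912401723717
far [ 0.18939714 -0.9819006 ] -79.08239 [558.6763    15.281962] 0.12889203905243343
top [0.98174113 0.19022194] 10.965736 [506.7273    33.242847] 0.053267709179175664
yaw 10.844696 width 95.365715
bay [518.3297    -6.280037] toggle pivot [529.2648  -84.62174]
lid 56.52185602960765
936 [-7.86664632 10.29354005 85.0013452 ] [-0.1842971  22.93331744 91.0633945 ] [  8.01870428  34.32501384 100.74431715]
batt tool 578 [ 9.92602113 -8.27886057 22.60697011] [12.86409594  0.11416027 31.30255352] [13.70099217  8.58387392 41.83881479]
[506.7273    33.242847] [4.6450052e+02 1.8034328e-02] [558.6763    15.281962]
tcp [515.2  -3.3 187.6] yaw_y 10.92 shift [-3.5  2.5  0.6] turn 0.000
```

The far post measures symmetric about the bay axis I derived (-7.9 to 8.0 mm), and the battery is centred in the jaws with its bottom 42 mm below the TCP. Next I'll line up and come down to just above the posts.

tcp_steps --pt "-3.5 2.4 0 0" --pt "0 0 15 0" --pt "0 0 15 0" --pt "0 0 8 0" --pt "0 0 3 0" --pt "0 0 0 0" --pt "0 0 0 0" --pt "0 0 0 0"

```text
time_s: 6.2
eef_pos: [519.0, -6.3, 147.7]
ee_rot: [0.001, 0.636, 0.772, 0.0]
wrist_force: [-0.3, -0.4, -1.2]
finger_gap: 14.8
gripper_force: 59.5
```

```bash
python3 - <<'E'
from h import *
im,W=wristworld(); cv2.imwrite('pics/w3.png',cv2.resize(im[190:390,220:430],None,fx=3,fy=3,interpolation=cv2.INTER_CUBIC)); np.save('w3.npy',W)
p,R,s=pose(); print(s['wrist_force'],p)
go(518.2,-6.3,140,10.85)
S=W[100:400,250:400].reshape(-1,3); t=(S-p)@R
for n,m in(('post',(t[:,2]>43)&(t[:,2]<54)&(np.abs(t[:,1])<12)&(t[:,0]>8)),('batt',(t[:,2]>25)&(t[:,2]<40)&(np.abs(t[:,1])<12)&(np.abs(t[:,0])<16))):
    q=t[m]; print(n,len(q),np.percentile(q,[1,50,99],axis=0).round(1))
E
```

```text
[ 0.06926862 -0.17832407 -0.83880064] [519.04046642  -6.33012696 147.68577661]
tcp [519.   -6.3 147.7] yaw_y 11.00 shift [ 0.2 -0.8  7.7] turn 0.003
post 336 [[15.1 -8.3 47.1]
 [18.7 -0.7 49.1]
 [21.2  7.3 53.9]]
batt 459 [[10.6 -8.1 25.2]
 [12.8  0.2 32. ]
 [13.4  8.6 39.8]]
```

View pics/w3.png

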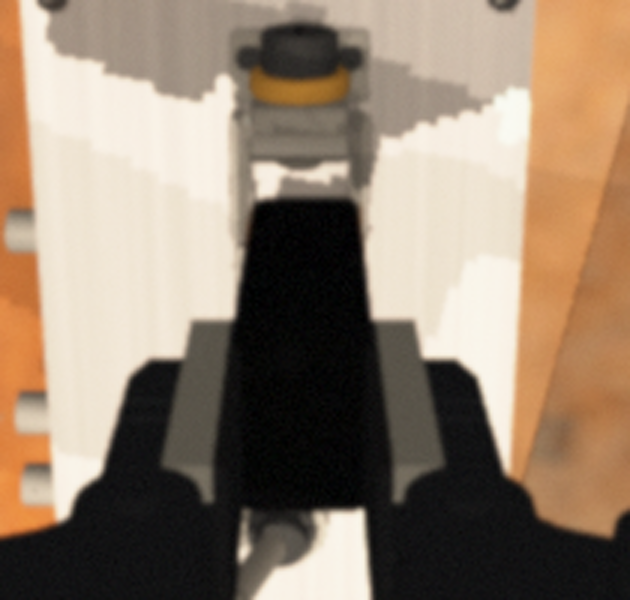

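The crop shows the battery's bottom edge centred at column 306 and the post at about 299, so the tool needs to shift 0.8 mm toward -y. I'll fix that and feel my way down.

tcp_steps --pt "0.2 -0.8 0 0" --pt "0 0 3 0" --pt "0 0 3 0" --pt "0 0 2 0" --pt "0 0 2 0" --pt "0 0 2 0" --pt "0 0 0 0" --pt "0 0 0 0"

```text
time_s: 6.92
eef_pos: [517.5, -6.2, 134.7]
ee_rot: [-0.0, 0.636, 0.772, -0.0]
wrist_force: [0.1, -0.5, -0.3]
finger_gap: 14.7
gripper_force: 59.5
```

tcp_steps --pt "0 0 2 0" --pt "0 0 2 0" --pt "0 0 0 0" --pt "0 0 0 0"

```text
time_s: 7.25
eef_pos: [517.6, -6.2, 130.8]
ee_rot: [0.0, 0.636, 0.772, -0.0]
wrist_force: [-0.7, -0.2, -0.4]
finger_gap: 14.7
gripper_force: 59.5
```

```bash
python3 -c "
from h import *
go(518.2,-6.3,130,10.85);print(pose()[2]['wrist_torque'])"
```

```text
tcp [517.6  -6.2 130.8] yaw_y 11.00 shift [-0.2  0.6  0.8] turn 0.003
[-0.02074417 -0.07772191  0.02273002]
```

tcp_steps --pt "0 0 1 0" --pt "0 0 1 0" --pt "0 0 0 0"

```text
time_s: 7.5
eef_pos: [518.2, -6.7, 129.2]
ee_rot: [0.001, 0.636, 0.772, -0.0]
wrist_force: [0.4, -3.1, 1.8]
finger_gap: 14.8
gripper_force: 59.8
```

tcp_steps --pt "0 0 1 0" --pt "0 0 1 0" --pt "0 0 0 0"

```text
time_s: 7.75
eef_pos: [518.7, -7.2, 127.7]
ee_rot: [0.002, 0.636, 0.771, -0.0]
wrist_force: [0.4, -5.0, 3.7]
finger_gap: 14.3
gripper_force: 60.2
```

tcp_steps --pt "0 0 1 0" --pt "0 0 1 0" --pt "0 0 0 0"

```text
time_s: 8.0
eef_pos: [518.9, -7.1, 125.7]
ee_rot: [0.002, 0.636, 0.771, 0.0]
wrist_force: [1.6, -4.7, 1.9]
finger_gap: 14.7
gripper_force: 59.8
```

tcp_steps --pt "0 0 1 0" --pt "0 0 1 0" --pt "0 0 0 0"

```text
time_s: 8.25
eef_pos: [518.5, -7.1, 123.0]
ee_rot: [0.001, 0.636, 0.771, -0.0]
wrist_force: [2.8, -4.7, 0.2]
finger_gap: 14.8
gripper_force: 59.5
```

The ball has been pushed aside. Now down the rubbing stretch.

tcp_steps --pt "0 0 2 0" --pt "0 0 2 0" --pt "0 0 2 0" --pt "0 0 2 0" --pt "0 0 2 0" --pt "0 0 0 0"

```text
time_s: 8.75
eef_pos: [518.1, -7.3, 112.7]
ee_rot: [0.001, 0.636, 0.771, -0.001]
wrist_force: [1.9, -6.3, -2.1]
finger_gap: 14.7
gripper_force: 59.5
```

tcp_steps --pt "0 0 2 0" --pt "0 0 2 0" --pt "0 0 2 0" --pt "0 0 2 0" --pt "0 0 2 0" --pt "0 0 0 0"

```text
time_s: 9.25
eef_pos: [518.1, -7.4, 102.6]
ee_rot: [0.001, 0.636, 0.771, -0.001]
wrist_force: [2.0, -6.3, -1.2]
finger_gap: 14.5
gripper_force: 59.4
```

tcp_steps --pt "0 0 2 0" --pt "0 0 2 0" --pt "0 0 2 0" --pt "0 0 2 0" --pt "0 0 2 0" --pt "0 0 0 0" --pt "0 0 0 0"

```text
time_s: 9.83
eef_pos: [518.1, -7.6, 92.6]
ee_rot: [0.001, 0.636, 0.771, -0.001]
wrist_force: [2.7, -6.2, -0.7]
finger_gap: 14.7
gripper_force: 59.4
```

tcp_steps --pt "0 0 2 0" --pt "0 0 2 0" --pt "0 0 2 0" --pt "0 0 2 0" --pt "0 0 0 0" --pt "0 0 0 0"

```text
time_s: 10.33
eef_pos: [518.1, -7.7, 84.5]
ee_rot: [0.001, 0.637, 0.771, -0.001]
wrist_force: [2.4, -8.4, -2.0]
finger_gap: 14.4
gripper_force: 59.4
```

tcp_steps --pt "0 0 1 0" --pt "0 0 1 0" --pt "0 0 0 0" --pt "0 0 0 0"

```text
time_s: 10.67
eef_pos: [518.2, -7.7, 82.8]
ee_rot: [0.001, 0.636, 0.771, -0.001]
wrist_force: [1.9, -8.6, 0.3]
finger_gap: 14.6
gripper_force: 59.6
```

tcp_steps --pt "0 0 1 0" --pt "0 0 1 0" --pt "0 0 0 0" --pt "0 0 0 0"

```text
time_s: 11.0
eef_pos: [518.2, -7.7, 81.0]
ee_rot: [0.001, 0.637, 0.771, -0.001]
wrist_force: [0.9, -7.3, 1.1]
finger_gap: 14.4
gripper_force: 59.7
```

tcp_steps --pt "0 0 1 0" --pt "0 0 1 0" --pt "0 0 0 0" --pt "0 0 0 0"

```text
time_s: 11.33
eef_pos: [518.1, -7.7, 78.7]
ee_rot: [0.001, 0.637, 0.771, -0.001]
wrist_force: [1.8, -8.5, -0.3]
finger_gap: 14.6
gripper_force: 59.5
```

tcp_steps --pt "0 0 1 0" --pt "0 0 0 0" --pt "0 0 0 0"

```text
time_s: 11.58
eef_pos: [518.1, -7.7, 77.5]
ee_rot: [0.001, 0.637, 0.771, -0.001]
wrist_force: [2.1, -7.8, -1.6]
finger_gap: 15.0
gripper_force: 59.3
```

tcp_steps --pt "0 0 1 0" --pt "0 0 0 0" --pt "0 0 0 0"

```text
time_s: 11.83
eef_pos: [518.0, -7.3, 76.3]
ee_rot: [0.001, 0.636, 0.771, -0.001]
wrist_force: [2.0, -5.5, -2.5]
finger_gap: 14.5
gripper_force: 59.1
```

tcp_steps --pt "0 0 1 0" --pt "0 0 0 0" --pt "0 0 0 0"

```text
time_s: 12.08
eef_pos: [517.8, -6.9, 75.5]
ee_rot: [0.0, 0.636, 0.771, -0.001]
wrist_force: [2.5, -4.9, 0.5]
finger_gap: 14.7
gripper_force: 59.6
```

tcp_steps --pt "0 0 0 0" --pt "0 0 0 0" --pt "0 0 0 0"

```text
time_s: 12.33
eef_pos: [517.8, -6.9, 75.6]
ee_rot: [0.001, 0.636, 0.771, -0.001]
wrist_force: [1.4, -5.3, -0.7]
finger_gap: 14.6
gripper_force: 59.5
```

```bash
python3 -c "
from h import *
go(518.2,-6.3,74,10.85);print(pose()[2]['wrist_force'])"
```

```text
tcp [517.8  -6.9  75.6] yaw_y 10.97 shift [0.5 0.5 1.6] turn 0.002
[ 1.419859   -5.32932615 -0.66120574]
```

The side push is dropping as the ball rolls over the top edge. I'll continue in half-millimetre steps.

tcp_steps --pt "0 0 0.5 0" --pt "0 0 0 0" --pt "0 0 0 0"

```text
time_s: 12.58
eef_pos: [517.7, -6.6, 75.1]
ee_rot: [0.0, 0.636, 0.772, -0.0]
wrist_force: [2.5, -5.5, -0.4]
finger_gap: 14.7
gripper_force: 59.5
```

tcp_steps --pt "0 0 0.5 0" --pt "0 0 0 0" --pt "0 0 0 0"

```text
time_s: 12.83
eef_pos: [517.6, -6.3, 74.7]
ee_rot: [0.0, 0.636, 0.772, -0.0]
wrist_force: [1.6, -4.1, -1.3]
finger_gap: 14.8
gripper_force: 59.6
```

tcp_steps --pt "0 0 0.5 0" --pt "0 0 0 0" --pt "0 0 0 0"

```text
time_s: 13.08
eef_pos: [517.5, -6.0, 74.3]
ee_rot: [-0.0, 0.636, 0.772, 0.0]
wrist_force: [1.3, -3.1, 0.0]
finger_gap: 14.7
gripper_force: 59.7
```

tcp_steps --pt "0 0 0.5 0" --pt "0 0 0 0" --pt "0 0 0 0"

```text
time_s: 13.33
eef_pos: [517.5, -5.9, 73.9]
ee_rot: [-0.0, 0.636, 0.772, 0.0]
wrist_force: [0.2, -2.7, 1.8]
finger_gap: 14.5
gripper_force: 59.8
```

tcp_steps --pt "0 0 0.5 0" --pt "0 0 0 0" --pt "0 0 0 0"

```text
time_s: 13.58
eef_pos: [517.5, -5.9, 73.5]
ee_rot: [-0.0, 0.636, 0.772, 0.0]
wrist_force: [-0.4, -2.1, 3.8]
finger_gap: 14.6
gripper_force: 60.0
```

tcp_steps --pt "0 0 0.5 0" --pt "0 0 0 0" --pt "0 0 0 0"

```text
time_s: 13.83
eef_pos: [517.6, -6.0, 73.0]
ee_rot: [-0.0, 0.636, 0.772, 0.0]
wrist_force: [-0.5, -0.7, 4.2]
finger_gap: 14.5
gripper_force: 60.2
```

The ball has come out: the side force is near zero and only the plate's 4 N remains. One more small step, then I'll let go.

tcp_steps --pt "0 0 0.5 0" --pt "0 0 0 0" --pt "0 0 0 0"

```text
time_s: 14.08
eef_pos: [517.6, -6.0, 72.9]
ee_rot: [0.0, 0.636, 0.772, 0.0]
wrist_force: [-1.1, -0.6, 8.1]
finger_gap: 14.6
gripper_force: 60.6
```

tcp_steps --pt "0 0 0 0" --pt "0 0 0 0" --pt "0 0 0 0" --pt "0 0 0 0" --pt "0 0 0 0" --pt "0 0 0 0" --pt "0 0 0 0" --aperture 28

```text
time_s: 14.67
eef_pos: [517.5, -6.1, 72.2]
ee_rot: [-0.0, 0.636, 0.772, -0.0]
wrist_force: [0.2, 0.4, -1.1]
finger_gap: 28.2
gripper_force: 0.0
```

tcp_steps --pt "0 0 -10 0" --pt "0 0 -15 0" --pt "0 0 -20 0" --pt "0 0 -25 0" --pt "0 0 -25 0" --pt "0 0 -20 0" --pt "0 0 0 0" --pt "0 0 0 0" --pt "0 0 0 0"

```text
time_s: 15.42
eef_pos: [517.4, -6.1, 187.3]
ee_rot: [-0.0, 0.636, 0.772, -0.0]
wrist_force: [-0.9, -0.4, 0.2]
finger_gap: 28.1
gripper_force: 0.0
```

```bash
python3 - <<'E'
from h import *
im,W=wristworld(); cv2.imwrite('pics/w4.png',cv2.resize(im[130:400,190:450],None,fx=2.2,fy=2.2,interpolation=cv2.INTER_CUBIC)); np.save('w4.npy',W)
p,R,s=pose(); print(p)
y=np.radians(10.85); B=np.array([[np.cos(y),np.sin(y)],[-np.sin(y),np.cos(y)]])
S=W[130:420,190:450].reshape(-1,3); q=np.c_[(S[:,:2]-[518.3,-6.3])@B.T,S[:,2]-56.5]
m=(np.abs(q[:,0])<12)&(np.abs(q[:,1])<11)&(q[:,2]>5); print(m.sum(),np.percentile(q[m],[2,10,50,90,98],axis=0).round(1))
tp=(S[:,:2]-[529.3,-84.6])@B.T; m=(np.abs(tp[:,1])<15)&(np.abs(tp[:,0])<20)&(S[:,2]>64)&(S[:,2]<100)
print('toggle',np.c_[tp,S[:,2]-56.5][m][::8].round(1))
E
```

```text
[516.97418964  -6.08597653 186.73763406]
804 [[ -8.2 -10.7  20.1]
 [ -6.9  -8.9  20.7]
 [ -0.6  -0.8  21.5]
 [  6.3   7.3  22.3]
 [  7.5   9.5  23.1]]
toggle [[  1.4   5.7   7.6]
 [  2.1   4.5   8.2]
 [  2.1   3.8   8.5]
 [ -1.5   3.7   9.8]
 [ -3.6   2.3   8.7]
 [  2.1   2.3   8.6]
 [ -2.1   3.4  11.9]
 [ -5.    2.1  11.1]
 [  0.7   1.9  10.8]
 [ -4.2   2.9  13.7]
 [  1.4  -0.2   8.5]
 [ -4.1   4.   16.8]
 [  1.4  -0.8   8.9]
 [ -4.8   2.8  16.2]
 [  0.7  -0.5  10.8]
 [ -5.4   3.7  18.9]
 [ -0.   -0.2  12.5]
 [ -5.4   3.4  19.7]
 [ -0.   -0.8  12.9]
 [ -6.1   2.5  19.5]
 [ -0.7  -1.4  13.2]
 [ -6.7   3.3  22. ]
 [ -1.4  -0.6  15.8]
 [ -5.4   2.1  21.3]
 [ -8.7   2.5  23.3]
 [ -3.4   0.5  20.1]
 [ -7.3   2.7  24.9]
 [-12.6   2.9  26.3]
 [ -7.2   3.7  27.6]
 [-12.5   3.3  28.3]
 [ -7.2   3.3  28.2]
 [-11.6   4.6  31.4]
 [ -6.5   2.3  27.8]
 [-11.    3.2  30.4]
 [ -5.8   1.7  28.1]
 [ -9.7   2.5  30.5]
 [-13.9   0.5  28.6]
 [ -8.4   2.3  31.4]
 [-11.7   1.8  31.7]
 [ -6.5   0.5  29.8]
 [ -9.7   1.1  31.8]
 [-13.1  -1.   29.8]
 [ -7.7   0.4  31.9]
 [-10.3   0.2  32.8]
 [-11.7  -1.2  31.8]
 [-11.7  -2.1  31.6]
 [ -9.8  -3.6  30.6]]
```

View pics/w4.png

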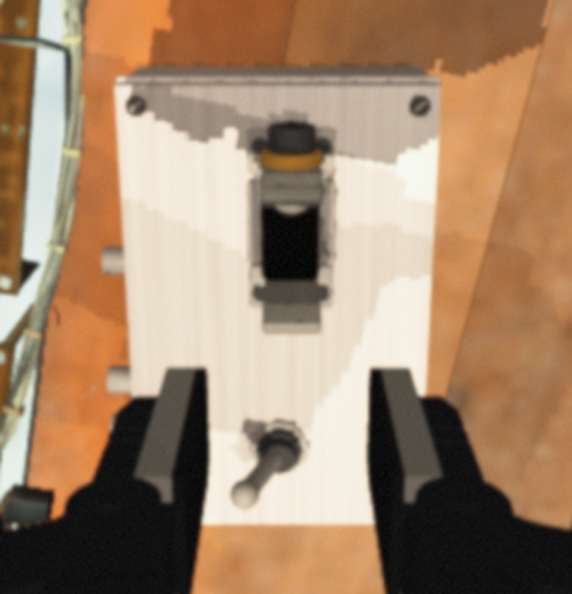

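The battery top is about 22 mm above the lid, and the ball's bright arc lies over its edge at (290,208). The toggle's bat leans to the near side, with its tip at crop (245,493), about -10 mm from the pivot as expected. Next I'll straddle it with the open fingers and sweep it to +x.

```bash
python3 -c "
from h import *
go(519.4,-86,79,10.85)"
```

```text
tcp [517.   -6.1 186.7] yaw_y 11.00 shift [-78.9 -12.7 107.7] turn 0.003
```

tcp_steps --pt "-26.3 -4.2 0 0" --pt "-26.3 -4.2 0 0" --pt "-26.3 -4.2 0 0" --pt "0 0 25 0" --pt "0 0 25 0" --pt "0 0 25 0" --pt "0 0 15 0" --pt "0 0 10 0" --pt "0 0 8 0" --pt "0 0 0 0" --pt "0 0 0 0"

```text
time_s: 16.38
eef_pos: [520.3, -85.9, 79.3]
ee_rot: [-0.0, 0.636, 0.772, -0.0]
wrist_force: [-0.6, 0.2, -0.3]
finger_gap: 28.1
gripper_force: 0.0
```

```bash
python3 -c "
from h import *
go(519.4+.982*29,-86+.188*29,79,10.85)"
```

```text
tcp [520.3 -85.9  79.3] yaw_y 11.01 shift [ 0.  28.1  0.3] turn 0.003
```

tcp_steps --pt "0 3 0 0" --pt "0 3 0 0" --pt "0 3 0 0" --pt "0 3 0 0" --pt "0 3 0 0" --pt "0 3 0 0" --pt "0 3 0 0" --pt "0 0 0 0"

```text
time_s: 17.05
eef_pos: [541.5, -81.9, 79.4]
ee_rot: [0.0, 0.636, 0.772, 0.0]
wrist_force: [-0.7, -0.5, 0.6]
finger_gap: 27.8
gripper_force: 0.2
```

tcp_steps --pt "0 2 0 0" --pt "0 2 0 0" --pt "0 0 0 0"

```text
time_s: 17.3
eef_pos: [544.9, -81.2, 79.3]
ee_rot: [-0.0, 0.636, 0.772, -0.0]
wrist_force: [-1.3, -0.1, 0.4]
finger_gap: 27.8
gripper_force: 1.0
```

tcp_steps --pt "0 1.5 0 0" --pt "0 1.5 0 0" --pt "0 0 0 0" --pt "0 0 0 0"

```text
time_s: 17.63
eef_pos: [545.9, -81.0, 79.0]
ee_rot: [-0.001, 0.636, 0.771, -0.002]
wrist_force: [-6.5, -2.4, 3.7]
finger_gap: 28.1
gripper_force: 3.7
```

The force has risen to 6.5 N, so the toggle is at its far stop. I'll back off, rise and check.

tcp_steps --pt "0 -4 0 0" --pt "0 -4 0 0" --pt "0 -2 0 0" --pt "0 0 -10 0" --pt "0 0 -20 0" --pt "0 0 -30 0" --pt "0 0 -30 0" --pt "0 0 -20 0" --pt "-15 0 0 0" --pt "-20 0 0 0" --pt "0 0 0 0" --pt "0 0 0 0" --pt "0 0 0 0"

```text
time_s: 18.72
eef_pos: [544.3, -116.9, 189.0]
ee_rot: [-0.0, 0.636, 0.771, 0.0]
wrist_force: [0.3, 0.4, 0.1]
finger_gap: 28.2
gripper_force: 0.0
```

```bash
python3 - <<'E'
from h import *
im,W=wristworld(); cv2.imwrite('pics/w5.png',im)
y=np.radians(10.85); B=np.array([[np.cos(y),np.sin(y)],[-np.sin(y),np.cos(y)]])
S=W.reshape(-1,3); tp=(S[:,:2]-[529.3,-84.6])@B.T; m=(np.abs(tp[:,1])<12)&(np.abs(tp[:,0])<25)&(S[:,2]>80)&(S[:,2]<100)
print('toggle tip',np.median(tp[m],0),np.median(S[m,2])-56.5,m.sum())
q=(S[:,:2]-[518.3,-6.3])@B.T; m=(np.abs(q[:,0])<6)&(np.abs(q[:,1])<9)&(S[:,2]>62); print('batt top',np.median(S[m,2])-56.5)
E
```

```text
toggle tip [9.9711439  0.56952986] 30.917824968836854 191
batt top 21.463659517045244
```

View pics/w5.png

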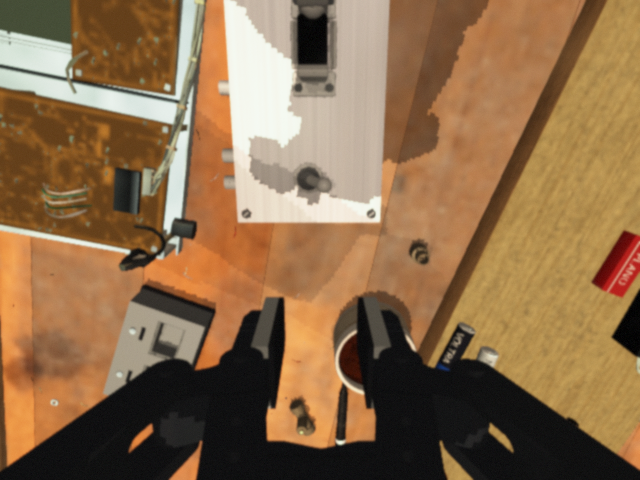

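The toggle's tip at (325,185) now leans to the far side, about +10 mm from the pivot, which is fully on. The battery sits in the bay at (313,38) with the ball over it, and the bystanders look untouched. I'm handing the job in.

```bash
python3 -c "
from bench import workorder; print(workorder.close_job())"
```

```text
the job is handed in; nothing more can be done
None
```

The battery is in the bay with the sprung ball out over its top edge, the toggle is over to the far side, and I've handed the job in after about 19 s of robot time; the hand-in printed no verdict.

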